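# Screwdriver from the bench rack to the empty cup

### The arm

A 6-joint arm with a two-finger parallel gripper is mounted at the origin on the work surface. World frame = base frame: x ahead of the robot, y to its left, z up, the work surface at z = 0. Lengths are in mm, angles in rad, forces in N, time in s.
With the tool pointing down it reaches from about 350 to 925 mm from the base axis. Payload 6.4 kg.
Tool frame: the origin (TCP) lies at the very end of the fingers, on their centre line; the grasp point (between the pads) lies 19 mm behind it; z points along the fingers, x is the direction in which the jaws open and shut, and the axes are right-handed (so a half turn about z gives the same grasp; the last joint's range is limited). The gripper opens to 94 mm and grips with 3 to 60 N. Pads are 16 mm wide; open, the fingers measure 119 mm over their backs; the gripper's body (75 mm by 177 mm) begins 78 mm behind the grasp point.
Start: joints at [-0.174, 0.245, 1.558, -0, 1.339, -0.174], TCP at [650.011, 0.004, 205.455] pointing down, gripper open.
Joint ranges: [-3.13, 3.13], [-1.02, 2.26], [0.13, 2.54], [-0.95, 4.09], [0.21, 2.88], [-2.74, 2.74]. Speed limits (rad/s): [2.57, 2.57, 3.14, 3.14, 3.14, 3.14].

### API

Orientations are given as a unit quaternion [x, y, z, w].
In Python, from rig import r gives the robot as it stands.
- The arm moves only by the tool play_rows, never from a script. Its argument "plan" is a list of rows, each an object of numbers: "wx", "wy", "wz": the turn, a rotation vector about the tool's x, y, z in rad; "x", "y", "z": the shift along the tool's x, y, z in mm; "grip": the opening, from 0 (shut) to 1 (fully open). A call has 1 to 8 rows; each row is the pose to reach, as a shift and turn from the pose commanded when the call began, along the tool's axes at that moment; what a row does not reach only later rows make up. A row lasts 1/8 s, in which the tool goes at most 62.5 mm and 10.7 degrees, less where a joint would pass 70% of its speed; a pose out of reach is approached as far as the arm can. A call with a gripper value outside its range is refused whole. The fingers move at their own pace and stop on an object; "squeeze" is the grip in N (left out, the last holds). Time passes only in rows, so rows that repeat a pose let the fingers close. It gives the time, the measured TCP pose, the force and the opening at its end, in the units of the state.
- r.read_state(): the state, without advancing time (a new reading comes with each control period).
- r.capture(name): name is "scene" or "side" or "wrist"; returns (picture, depth): 400x640x3 uint8, blue, green, red; 400x640 float32, mm along the optical axis (not along the pixel's ray), 0 where there is no reading.
- r.calibration(name): a dict with "fx", "fy", "cx", "cy" (pixels), "view" (4x4, takes a point from world to camera coordinates). Camera axes: x right, y down, z forward; pixel columns grow to the right and rows downward; lengths in mm; the calibration is good to about 2 mm. A picture is of the moment at which its call begins: read the wrist's pose just before it. calibration takes no time and is no camera call; for the wrist camera it gives the pose at the moment of the call.
- r.job_done(): hands the job in, once; it reports no verdict.
Trained networks look in the newest picture that a camera, given by its name, has taken for a name from the list of things; names that differ only in an ending like _2 or _b are one class to them, and where a whole thing is asked for, a point or a joint stands for the part that bears it (a point fixed in the world has none). Each returns a list of dicts, best first, with "p" (0 to 1); they miss things now and then, are a little off and sometimes report something else, mostly with a low value. They report only what shows in the picture. A call takes as long as a camera call. They do not tell look-alikes from the thing itself.
- r.regions_of(thing, camera): "region" (400x640 bool, what is visible of it) and "pixel" ([column, row] in pixels, amid what is visible of it).
The state is a dict: "clock": time; "joint_pos": joint angles; "qvel": joint speeds; "effort": joint torques, N m; "ee_pos": TCP position; "tcp_rot": TCP orientation; "ft_force": force on the tool from outside, world axes, zero at the start; "torque": the same for the moment, N m; "grip_width": finger opening in mm.
Only numpy, scipy, OpenCV 4.12 (cv2) and the standard library are available. Lean on these libraries where they do the work, as an engineer would, in place of code of your own. Each camera call takes 0.05 s, during which the arm holds its last target.

### The job

On this packing bench, pull the screwdriver (the tool with the long, straight, upright handle) up out of the aluminium tool rack and stand it, blade down, in the empty steel cup, not in the one that holds pens. Leave the other two tools, the T-handled key and the knob-handled awl, in their places in the rack.

Things in the scene. Friction and masses are not known exactly. Their poses are not given: they have to be found in the camera images.
- screwdriver_handle (a point): Screwdriver, 190 mm long, 0.12 kg, hanging blade down in any of the rack's holes, its handle's flat lower end resting on the shelf. Point: centre of its round black handle (28 mm diameter, 90 mm long). Steel shaft 8 mm diameter, 100 mm long, blade 9 mm wide, tip 145 mm below the point. z axis: blade to handle. It leaves the shelf after 100 mm of lift, and passes over the other tools after 145 mm.
- cup_mouth (a point): Empty round steel cup, fixed to the bench. Point: centre of its mouth, 98 mm above the bench; z up. Inner diameter 40 mm, wall 3 mm, inner floor 93 mm below the mouth, foot disc 60 mm across. The screwdriver's handle stays above the mouth; released, it leans on the rim. A like cup with four pens (140 mm high) stands at least 110 mm away, centre to centre.
- tee_key_handle (a point): T-handled hex key, left alone in another hole: black crossbar 80 mm long, top 35 mm above the shelf. Point: on its axis, 20 mm above the shelf. The rack, fixed to the bench: aluminium shelf 85 by 262 mm, 12 mm thick, top 110 mm above the bench, three 16 mm holes in a straight row 85 mm apart, open in front and behind, one tool in each; close the fingers across the row.
- awl_handle (a point): Awl with a black mushroom-shaped knob handle 40 mm across, left alone in the third hole of the rack; top 35 mm above the shelf. Point: on its axis, 20 mm above the shelf. The line from it to the key's point runs along the row of holes.
Mind the look-alikes: they are no part of the job. What is shaped like the part that bears screwdriver_handle but turquoise is not meant.

How it is judged (in metres and radians):
On the way:
1. the screwdriver has been pulled up out of the rack (its handle's centre more than 235 mm above the bench) (height (world z) of screwdriver_handle above 0.235 m), for 0.1 s.
At the end, for the whole second after the job is handed in: The screwdriver stands blade down in the empty cup, its blade down at the cup's floor (handle centre 25 to 65 mm above the mouth and within 55 mm of its centre line, tilted less than about 28 degrees), and the T-handled key and the awl are within 30 mm of where they stood (horizontal distance between screwdriver_handle and cup_mouth below 0.055 m and z of screwdriver_handle in the frame of cup_mouth between 0.025 and 0.065 m and angle between screwdriver_handle's own z axis and vertical below 0.5 rad and distance of each of tee_key_handle, awl_handle from where it was at the start of the episode below 0.03 m); the robot touches nothing.
It fails at once if the T-handled key or the awl is pulled or knocked out of its place in the rack (moved more than 30 mm) (distance of any of tee_key_handle, awl_handle from where it was at the start of the episode above 0.03 m).
It also fails if it takes over 40 s, if anything falls off the work surface, if the arm or the gripper's body presses on something with over 40 N, if the wrist force passes 120 N, or if a joint passes its speed limit or range.

## Working session

There is one attempt and no reset: what is moved stays moved. The work goes in short steps, Python scripts to look and compute and a tool call to move; the robot and the scene stay as the last step left them, time stands still between calls to the robot, and variables do not carry over. Pictures are saved under pics/ and viewed, and the job is handed in when it is done.

Besides the shell and the picture viewer there is one more tool, called by a JSON object that holds its "name" and its "arguments". play_rows: Moves the arm, as the interface text tells. Its arguments: {"type":"object","properties":{"plan":{"type":"array"},"squeeze":{"type":"number"}},"required":["plan"]}

```bash
mkdir -p pics; ls
cat > h.py <<'E'
import numpy as np,cv2
from rig import r
def cap(n):
    im,d=r.capture(n); c=r.calibration(n); return im,d,c
def pts(d,c,mask=None):
    v,u=np.nonzero((d>0) if mask is None else (mask&(d>0)))
    z=d[v,u]; P=np.c_[(u-c['cx'])/c['fx']*z,(v-c['cy'])/c['fy']*z,z,np.ones(len(z))]
    return (P@np.linalg.inv(c['view']).T)[:,:3]
E
python3 - <<'E'
from h import *
im1,d,c=cap('scene');im2,d2,c2=cap('side')
np.savez('a.npz',im1=im1,d1=d,im2=im2,d2=d2,v1=c['view'],v2=c2['view'])
cv2.imwrite('pics/s1.png',im1);cv2.imwrite('pics/s2.png',im2)
for n,cc,dd in (('scene',c,d),('side',c2,d2)):
  print(n,cc)
  for t in ['screwdriver_handle','cup_mouth','tee_key_handle','awl_handle']:
    for q in r.regions_of(t,n):
      P=pts(dd,cc,q['region'])
      print(n,t,round(q['p'],2),q['pixel'],q['region'].sum(),np.median(P,0).round() if len(P) else 0,P.min(0).round() if len(P) else 0,P.max(0).round() if len(P) else 0)
print(r.read_state()['clock'],r.read_state()['tcp_rot'])
E
```

```text
pics
scene {'fx': 402.1061867023945, 'fy': 402.1061867023945, 'cx': 309.9460411020978, 'cy': 197.73946584511435, 'view': array([[-6.29483034e-01,  7.77000231e-01, -4.66386431e-03,
         2.89521740e+02],
       [ 5.99297815e-01,  4.81680365e-01, -6.39395147e-01,
        -2.65133735e+02],
       [-4.94563685e-01, -4.05283441e-01, -7.68864158e-01,
         1.22041476e+03],
       [ 0.00000000e+00,  0.00000000e+00,  0.00000000e+00,
         1.00000000e+00]])}
scene screwdriver_handle 0.81 [408.6, 187.6] 497 [403. 210. 157.] [247. 156.  -3.] [484. 238. 199.]
scene screwdriver_handle 0.7 [396.4, 220.7] 551 [502. 243. 167.] [325. 169.  -2.] [508. 254. 202.]
scene screwdriver_handle 0.61 [438.4, 264.8] 651 [529. 344. 156.] [365. 327.  -3.] [534. 357. 192.]
scene cup_mouth 0.9 [207.5, 213.7] 865 [ 660. -126.   55.] [ 600. -245.   -3.] [731.  17. 302.]
scene tee_key_handle 0.8 [350.5, 214.2] 302 [517. 161. 142.] [477. 137. 107.] [553. 170. 147.]
scene awl_handle 0.75 [315.5, 202.4] 303 [539.  79. 140.] [508.  40. 107.] [554.  95. 147.]
side {'fx': 485.04362370275106, 'fy': 485.0436237027510
[... 443 characters left out ...]
.9] 605 [487. 230. 159.] [475. 223.   6.] [507. 271. 202.]
side screwdriver_handle 0.7 [232.6, 103.9] 418 [511. 335. 157.] [502. 327.   5.] [594. 482. 192.]
side screwdriver_handle 0.59 [204.1, 160.2] 878 [391. 199. 137.] [377. 190.  -3.] [502. 484. 191.]
side cup_mouth 0.9 [426.0, 244.9] 1583 [ 639. -148.   60.] [ 621. -170.   -2.] [ 679. -106.  100.]
side tee_key_handle 0.95 [276.5, 153.9] 423 [509. 152. 138.] [470. 142.  -2.] [664. 364. 148.]
side awl_handle 0.67 [244.1, 129.2] 688 [488. 231. 154.] [465. 176.   2.] [619. 480. 202.]
side awl_handle 0.6 [304.8, 165.4] 341 [525.  65. 139.] [511.  54. 110.] [547.  88. 147.]
0.5 [ 9.99999999e-01  5.55192411e-06 -3.29127312e-05  6.66059998e-06]
```

Run:
```python
import cv2,numpy as np
a=np.load('a.npz')
cv2.imwrite('pics/s3.png',cv2.resize(a['im1'][130:330,240:500],None,fx=3,fy=3,interpolation=2))
cv2.imwrite('pics/s4.png',cv2.resize(a['im2'][60:260,140:400],None,fx=3,fy=3,interpolation=2))
```

```text
(no output)
```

View pics/s1.png

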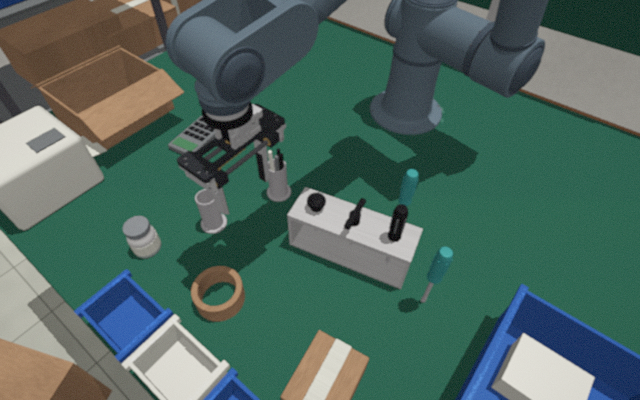

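View pics/s2.png

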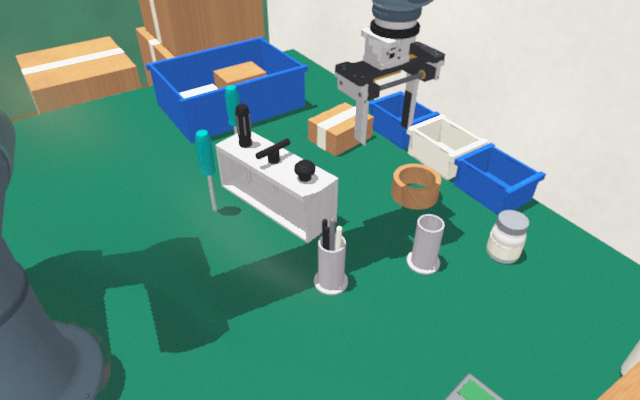

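```bash
ls pics
```

```text
s1.png
s2.png
s3.png
s4.png
```

View pics/s3.png

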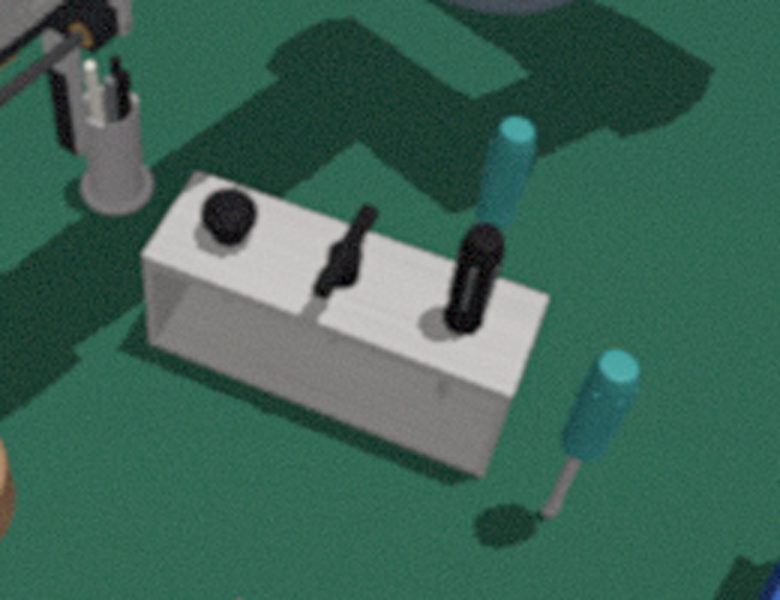

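View pics/s4.png

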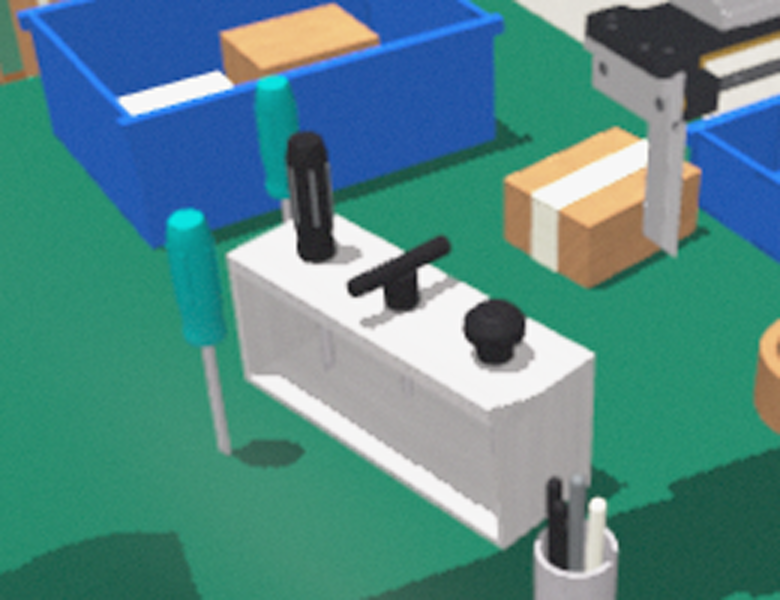

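The candidates in the scene picture are a black upright handle in the rack at (397,221) and two turquoise look-alikes standing free at (408,187) and (438,265). The black one is the screwdriver, since it is in the rack and not turquoise; the enlarged crops confirm this. The awl is at (315,202) and the T-key at (355,215). The empty cup is at (210,210) and the pen cup at (277,180). Next I measure positions precisely.

```bash
cat > fit.py <<'E'
from h import *
from scipy.optimize import least_squares
def circ(P,R,c0):
    f=lambda c:np.hypot(P[:,0]-c[0],P[:,1]-c[1])-R
    s=least_squares(f,c0,loss='soft_l1',f_scale=1.5); return s.x.round(1),np.abs(s.fun).mean().round(2),len(P)
def near(P,c,rad,z0,z1):
    return P[(np.hypot(P[:,0]-c[0],P[:,1]-c[1])<rad)&(P[:,2]>z0)&(P[:,2]<z1)]
E
python3 - <<'E'
from fit import *
a=np.load('a.npz')
for i,n in ((1,'scene'),(2,'side')):
    P=pts(a[f'd{i}'],r.calibration(n))
    for z0,z1 in ((116,150),(150,188),(116,188)): print(n,'sd',z0,circ(near(P,(495,238),35,z0,z1),14,(495,238)))
    Q=near(P,(495,238),35,116,230);print('top',np.percentile(Q[:,2],[90,99]))
    print('awl',circ(near(P,(535,72),35,125,140),20,(535,72)))
    k=near(P,(512,155),50,118,150);print('key',k.mean(0).round(1),k.min(0).round(),k.max(0).round())
    for nm,c0 in (('cup',(645,-140)),('pen',(590,-20))):
        C=near(P,c0,55,20,102);
        if len(C): print(nm,C.mean(0).round(),circ(C[C[:,2]<85],23,c0),circ(C[C[:,2]>92],21.5,c0),np.percentile(C[:,2],99))
    # rack axis
    S=P[(P[:,2]>106)&(P[:,2]<114)&(abs(P[:,0]-510)<90)&(abs(P[:,1]-155)<160)]
    rect=cv2.minAreaRect(S[:,:2].astype(np.float32));print('rack',rect)
    for t in((390,200),(530,345)):
        Q=near(P,t,30,100,230);print('turq',Q.mean(0).round(),Q.max(0).round())
E
```

```text
scene sd 116 (array([491.7, 239.1]), np.float64(0.66), 148)
scene sd 150 (array([492.4, 239.2]), np.float64(0.62), 200)
scene sd 116 (array([492.1, 239.2]), np.float64(0.67), 348)
top [198.65075322 200.14545847]
awl (array([531.6,  73.3]), np.float64(1.4), 128)
key [516.6 159.5 139.8] [474. 145. 119.] [553. 170. 147.]
cup [ 658. -135.   66.] (array([ 652.1, -139.4]), np.float64(1.38), 465) (array([ 652.8, -138.8]), np.float64(0.9), 81) 98.21678606255215
rack ((512.7145385742188, 156.49368286132812), (88.88566589355469, 262.37493896484375), 13.653703689575195)
turq [402. 209. 155.] [410. 221. 192.]
turq [527. 344. 156.] [534. 358. 192.]
side sd 116 (array([491.8, 240.7]), np.float64(1.01), 193)
side sd 150 (array([491.5, 240.3]), np.float64(1.01), 239)
side sd 116 (array([491.6, 240.5]), np.float64(1.02), 432)
top [197.98229718 200.53748056]
awl (array([532.1,  76. ]), np.float64(1.18), 153)
key [508.6 152.  137.7] [470. 142. 119.] [551. 167. 148.]
cup [ 645. -145.   68.] (array([ 651.1, -139. ]), np.float64(1.2), 855) (array([ 650.2, -139.5]), np.float64(1.02), 213) 98.82611736551353
rack ((511.28167724609375, 156.8319091796875), (89.40711975097656, 264.36553955078125), 13.544259071350098)
turq [389. 199. 151.] [407. 218. 191.]
turq [512. 336. 155.] [532. 354. 192.]
```

{"name": "play_rows", "arguments": {"plan": [{"x": -26,"y": -40,"z": -25,"wz": -0.06,"grip": 0.64},{"x": -53,"y": -80,"z": -30,"wz": -0.12,"grip": 0.64},{"x": -80,"y": -120,"z": -30,"wz": -0.18,"grip": 0.64},{"x": -106,"y": -160,"z": -30,"wz": -0.237,"grip": 0.64},{"x": -132,"y": -200,"z": -30,"wz": -0.237,"grip": 0.64},{"x": -158,"y": -240,"z": -30,"wz": -0.237,"grip": 0.64},{"x": -158,"y": -240,"z": -30,"wz": -0.237,"grip": 0.64},{"x": -158,"y": -240,"z": -30,"wz": -0.237,"grip": 0.64}]}}

```text
schema error: expected keys wx, wy, wz, x, y, z, grip
```

Run:
```python
from fit import *
s=r.read_state();print(s['ee_pos'],s['tcp_rot'],s['grip_width'],s['clock'],s['ft_force'])
im,d,c=cap('wrist');cv2.imwrite('pics/w1.png',im)
P=pts(d,c);print(circ(near(P,(492,240),30,150,190),14,(492,240)));Q=near(P,(492,240),25,185,205);print(len(Q),Q.mean(0) if len(Q) else 0, np.median(Q,0) if len(Q) else 0)
from scipy.spatial.transform import Rotation as R
print(R.from_quat(s['tcp_rot']).as_matrix().round(3))
```

```text
[ 6.49999724e+02 -1.63893594e-02  2.05420995e+02] [ 9.99999999e-01  5.55192411e-06 -3.29127312e-05  6.66059998e-06] 93.85851756340412 0.5 [ 0.51020181 -0.56796105  0.17951565]
(array([492., 240.]), np.float64(nan), 0)
0 0 0
[[ 1.  0. -0.]
 [ 0. -1. -0.]
 [-0.  0. -1.]]fit.py:5: RuntimeWarning: Mean of empty slice.
  s=least_squares(f,c0,loss='soft_l1',f_scale=1.5); return s.x.round(1),np.abs(s.fun).mean().round(2),len(P)
  ret = ret.dtype.type(ret / rcount)
```

View pics/w1.png

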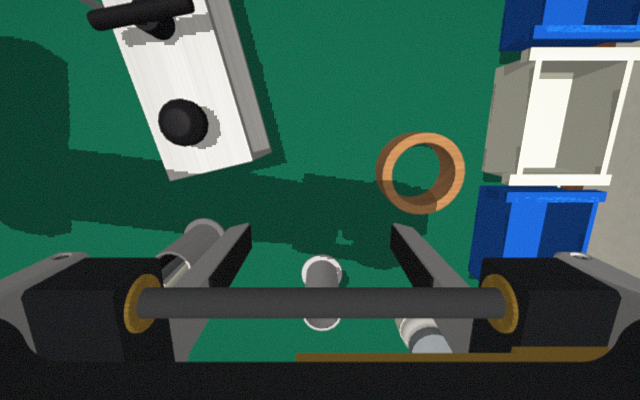

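The call was refused because every row must carry all seven keys, and the arm has not moved. The wrist view shows the rack at upper left, the empty cup at about (322,290) and the pen cup at about (195,245).

{"name": "play_rows", "arguments": {"plan": [{"x": -26,"y": -40,"z": -25,"wx": 0,"wy": 0,"wz": -0.06,"grip": 0.64},{"x": -53,"y": -80,"z": -30,"wx": 0,"wy": 0,"wz": -0.12,"grip": 0.64},{"x": -80,"y": -120,"z": -30,"wx": 0,"wy": 0,"wz": -0.18,"grip": 0.64},{"x": -106,"y": -160,"z": -30,"wx": 0,"wy": 0,"wz": -0.237,"grip": 0.64},{"x": -132,"y": -200,"z": -30,"wx": 0,"wy": 0,"wz": -0.237,"grip": 0.64},{"x": -158,"y": -240,"z": -30,"wx": 0,"wy": 0,"wz": -0.237,"grip": 0.64},{"x": -158,"y": -240,"z": -30,"wx": 0,"wy": 0,"wz": -0.237,"grip": 0.64},{"x": -158,"y": -240,"z": -30,"wx": 0,"wy": 0,"wz": -0.237,"grip": 0.64}]}}

```text
clock: 1.55
ee_pos: [492.3, 239.7, 235.6]
tcp_rot: [0.993, 0.118, 0.0, 0.0]
ft_force: [0.5, -0.3, -0.5]
grip_width: 60.4
```

Run:
```python
from fit import *
s=r.read_state();print(s['ee_pos'],s['tcp_rot'],s['grip_width'],s['clock'],s['ft_force'])
im,d,c=cap('wrist');cv2.imwrite('pics/w2.png',im)
P=pts(d,c);Q=near(P,(492,240),25,190,206);print(len(Q),Q.mean(0) if len(Q) else 0)
from scipy.spatial.transform import Rotation as R
print(R.from_quat(s['tcp_rot']).as_matrix().round(3))
```

```text
[492.34353759 239.65444867 235.60024246] [9.92985195e-01 1.18238436e-01 2.13839117e-04 1.72749739e-04] 60.408322650689584 1.55 [ 0.45851751 -0.26514885 -0.53527439]
765 [490.83424524 242.25994313 198.70054831]
[[ 0.972  0.235  0.   ]
 [ 0.235 -0.972 -0.   ]
 [ 0.     0.    -1.   ]]
```

View pics/w2.png

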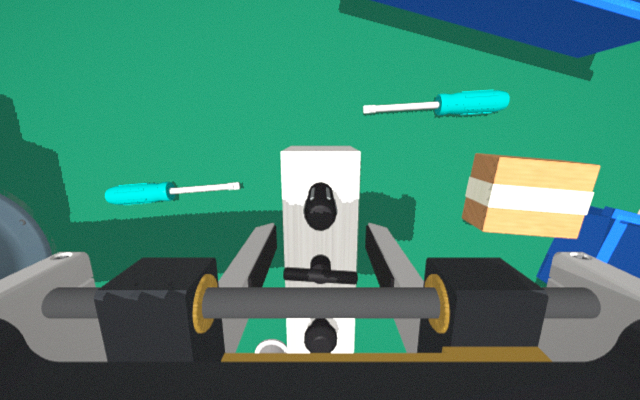

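The screwdriver handle, at (320,205), is centred between the fingers, and both look-alikes are clear of them. I go down and grip.

{"name": "play_rows", "arguments": {"plan": [{"x": 0,"y": 0,"z": 40,"wx": 0,"wy": 0,"wz": 0,"grip": 0.64},{"x": 0,"y": 0,"z": 75,"wx": 0,"wy": 0,"wz": 0,"grip": 0.64},{"x": 0,"y": 0,"z": 86,"wx": 0,"wy": 0,"wz": 0,"grip": 0.64},{"x": 0,"y": 0,"z": 86,"wx": 0,"wy": 0,"wz": 0,"grip": 0.4},{"x": 0,"y": 0,"z": 86,"wx": 0,"wy": 0,"wz": 0,"grip": 0.15},{"x": 0,"y": 0,"z": 86,"wx": 0,"wy": 0,"wz": 0,"grip": 0.15},{"x": 0,"y": 0,"z": 86,"wx": 0,"wy": 0,"wz": 0,"grip": 0.15},{"x": 0,"y": 0,"z": 86,"wx": 0,"wy": 0,"wz": 0,"grip": 0.15}], "squeeze": 35}}

```text
clock: 2.6
ee_pos: [492.5, 240.1, 150.3]
tcp_rot: [0.993, 0.118, 0.001, -0.0]
ft_force: [0.5, 0.2, 2.2]
grip_width: 27.4
```

Gripped at 27.4 mm, which matches the handle. I lift about 190 mm straight up.

{"name": "play_rows", "arguments": {"plan": [{"x": 0,"y": 0,"z": -20,"wx": 0,"wy": 0,"wz": 0,"grip": 0.15},{"x": 0,"y": 0,"z": -50,"wx": 0,"wy": 0,"wz": 0,"grip": 0.15},{"x": 0,"y": 0,"z": -85,"wx": 0,"wy": 0,"wz": 0,"grip": 0.15},{"x": 0,"y": 0,"z": -120,"wx": 0,"wy": 0,"wz": 0,"grip": 0.15},{"x": 0,"y": 0,"z": -155,"wx": 0,"wy": 0,"wz": 0,"grip": 0.15},{"x": 0,"y": 0,"z": -180,"wx": 0,"wy": 0,"wz": 0,"grip": 0.15},{"x": 0,"y": 0,"z": -190,"wx": 0,"wy": 0,"wz": 0,"grip": 0.15},{"x": 0,"y": 0,"z": -190,"wx": 0,"wy": 0,"wz": 0,"grip": 0.15}]}}

```text
clock: 3.6
ee_pos: [492.0, 240.1, 339.2]
tcp_rot: [0.993, 0.118, 0.0, -0.0]
ft_force: [0.6, -1.3, -0.6]
grip_width: 27.5
```

Run:
```python
from fit import *
im,d,c=cap('side');cv2.imwrite('pics/s5.png',im)
s=r.read_state();print(s['ee_pos'],s['grip_width'],s['joint_pos'])
P=pts(d,c);
for z in (205,225,245,265): 
  Q=near(P,(492,240),20,z,z+15); print(z,len(Q),circ(Q,4,(492,240)) if len(Q) else 0)
Q=near(P,(492,240),25,150,300);print(Q[:,2].min())
# cup delta in tool axes
R_=np.array([[.972,.235,0],[.235,-.972,0],[0,0,-1]]);print(R_.T@(np.array([651.5,-139,s['ee_pos'][2]])-s['ee_pos']))
```

```text
[491.65145968 239.9207891  338.28815898] 27.60508306027557 [ 2.46702923e-01 -7.64527347e-02  1.66053492e+00 -3.05882773e-05
  1.55911903e+00  9.67461113e-03]
205 31 (array([491.1, 240.1]), np.float64(0.96), 31)
225 29 (array([491., 240.]), np.float64(0.73), 29)
245 35 (array([491.5, 240.1]), np.float64(1.06), 35)
265 31 (array([491.7, 239.7]), np.float64(1.07), 31)
198.7564927152966
[ 66.32639576 405.87541398   0.        ]
```

View pics/s5.png

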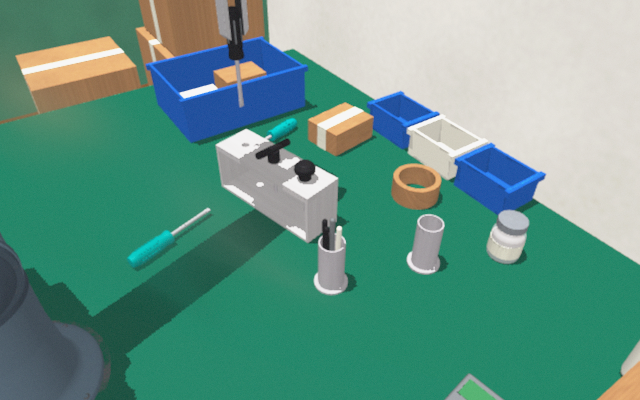

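The screwdriver hangs straight in the grip, blade tip at z≈199 (pixel (241,105)), and the key and awl are still in the rack. The two turquoise look-alikes now lie on the bench, at (285,130) and (165,240). I carry the screwdriver over to the empty cup at (428,240).

{"name": "play_rows", "arguments": {"plan": [{"x": 4,"y": 25,"z": 0,"wx": 0,"wy": 0,"wz": 0,"grip": 0.15},{"x": 12,"y": 75,"z": 0,"wx": 0,"wy": 0,"wz": 0,"grip": 0.15},{"x": 21,"y": 130,"z": 0,"wx": 0,"wy": 0,"wz": 0,"grip": 0.15},{"x": 30,"y": 185,"z": 0,"wx": 0,"wy": 0,"wz": 0,"grip": 0.15},{"x": 39,"y": 240,"z": 0,"wx": 0,"wy": 0,"wz": 0,"grip": 0.15},{"x": 48,"y": 295,"z": 0,"wx": 0,"wy": 0,"wz": 0,"grip": 0.15},{"x": 57,"y": 350,"z": 0,"wx": 0,"wy": 0,"wz": 0,"grip": 0.15},{"x": 64,"y": 390,"z": 0,"wx": 0,"wy": 0,"wz": 0,"grip": 0.15}]}}

```text
clock: 4.65
ee_pos: [645.7, -126.2, 336.9]
tcp_rot: [0.993, 0.118, -0.002, -0.001]
ft_force: [-0.1, 1.1, -0.4]
grip_width: 27.4
```

{"name": "play_rows", "arguments": {"plan": [{"x": 2,"y": 15,"z": 0,"wx": 0,"wy": 0,"wz": 0,"grip": 0.15},{"x": 2,"y": 15,"z": 0,"wx": 0,"wy": 0,"wz": 0,"grip": 0.15},{"x": 2,"y": 15,"z": 0,"wx": 0,"wy": 0,"wz": 0,"grip": 0.15}]}}

```text
clock: 5.03
ee_pos: [650.9, -136.7, 339.3]
tcp_rot: [0.993, 0.119, -0.0, -0.0]
ft_force: [-0.1, 1.0, 0.0]
grip_width: 27.9
```

Run:
```python
from fit import *
im,d,c=cap('side');cv2.imwrite('pics/s6.png',im)
im1,d1,c1=cap('scene');cv2.imwrite('pics/s7.png',im1)
s=r.read_state();print(s['ee_pos'],s['grip_width'],s['clock'])
for D,C in ((d,c),(d1,c1)):
  P=pts(D,C)
  for z in (205,235,265): 
    Q=near(P,(651,-139),25,z,z+20); print(z,len(Q),circ(Q,4,(651,-139)) if len(Q) else 0)
  Q=near(P,(651,-139),30,120,300);print(Q[:,2].min() if len(Q) else 0)
  C_=near(P,(651,-139),40,20,102);print(circ(C_[C_[:,2]<85],23,(651,-139)),circ(C_[C_[:,2]>92],21.5,(651,-139)))
```

```text
[ 651.04932946 -136.71774787  339.75297854] 27.859089993338543 5.125
205 53 (array([ 650.1, -136.5]), np.float64(0.76), 53)
235 60 (array([ 650.6, -136. ]), np.float64(0.52), 60)
265 61 (array([ 650.7, -136.1]), np.float64(0.7), 61)
197.41578634951844
(array([ 651.2, -138.9]), np.float64(1.15), 863) (array([ 650.2, -139.8]), np.float64(1.08), 210)
205 31 (array([ 651.9, -137.4]), np.float64(0.56), 31)
235 36 (array([ 651.8, -136.8]), np.float64(0.46), 36)
265 37 (array([ 651.8, -137.3]), np.float64(0.53), 37)
198.62080524468297
(array([ 652.4, -139.5]), np.float64(1.29), 504) (array([ 652.7, -139.1]), np.float64(0.91), 118)
```

View pics/s6.png

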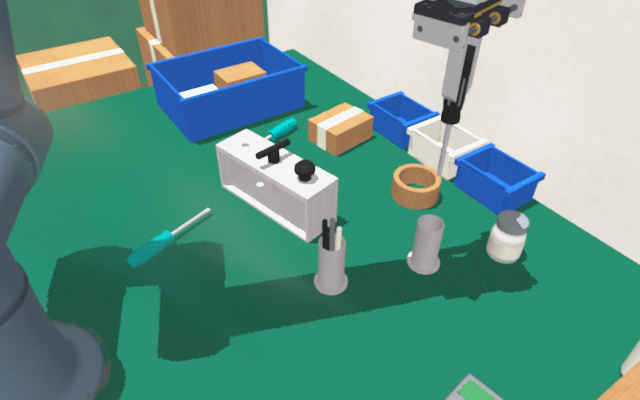

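The tip is within 3 mm of the cup's axis, so I shift 2.5 mm along tool y and lower by 188 mm.

{"name": "play_rows", "arguments": {"plan": [{"x": 0,"y": 2.5,"z": 25,"wx": 0,"wy": 0,"wz": 0,"grip": 0.15},{"x": 0,"y": 2.5,"z": 60,"wx": 0,"wy": 0,"wz": 0,"grip": 0.15},{"x": 0,"y": 2.5,"z": 90,"wx": 0,"wy": 0,"wz": 0,"grip": 0.15},{"x": 0,"y": 2.5,"z": 120,"wx": 0,"wy": 0,"wz": 0,"grip": 0.15},{"x": 0,"y": 2.5,"z": 150,"wx": 0,"wy": 0,"wz": 0,"grip": 0.15},{"x": 0,"y": 2.5,"z": 175,"wx": 0,"wy": 0,"wz": 0,"grip": 0.15},{"x": 0,"y": 2.5,"z": 188,"wx": 0,"wy": 0,"wz": 0,"grip": 0.15},{"x": 0,"y": 2.5,"z": 188,"wx": 0,"wy": 0,"wz": 0,"grip": 0.15}]}}

```text
clock: 6.12
ee_pos: [651.4, -139.9, 150.9]
tcp_rot: [0.993, 0.119, -0.001, -0.0]
ft_force: [0.0, -0.3, -0.7]
grip_width: 27.8
```

Run:
```python
from fit import *
im,d,c=cap('side');cv2.imwrite('pics/s8.png',cv2.resize(im[60:310,300:600],None,fx=2.4,fy=2.4))
s=r.read_state();print(s['ee_pos'],s['ft_force'],s['grip_width'],s['clock'])
```

```text
[ 652.10527474 -140.33521583  152.1146949 ] [-0.0813153   0.20030878 -1.45541924] 27.685268858655377 6.175
```

View pics/s8.png

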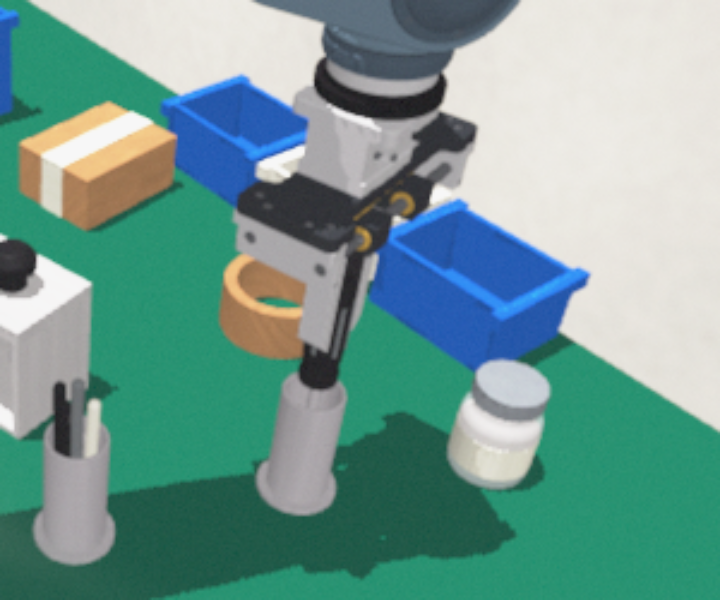

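The blade is in the cup (mouth at about (315,385) in the crop), with the handle above the rim and the tip about 5 mm off the floor. I lower 3 mm more and open.

{"name": "play_rows", "arguments": {"plan": [{"x": 0,"y": 0,"z": 3,"wx": 0,"wy": 0,"wz": 0,"grip": 0.15},{"x": 0,"y": 0,"z": 3,"wx": 0,"wy": 0,"wz": 0,"grip": 0.15},{"x": 0,"y": 0,"z": 3,"wx": 0,"wy": 0,"wz": 0,"grip": 0.4},{"x": 0,"y": 0,"z": 3,"wx": 0,"wy": 0,"wz": 0,"grip": 0.6},{"x": 0,"y": 0,"z": 3,"wx": 0,"wy": 0,"wz": 0,"grip": 0.95},{"x": 0,"y": 0,"z": 3,"wx": 0,"wy": 0,"wz": 0,"grip": 0.95},{"x": 0,"y": 0,"z": 3,"wx": 0,"wy": 0,"wz": 0,"grip": 0.95},{"x": 0,"y": 0,"z": 3,"wx": 0,"wy": 0,"wz": 0,"grip": 0.95}]}}

```text
clock: 7.18
ee_pos: [651.8, -140.6, 148.4]
tcp_rot: [0.993, 0.118, -0.0, -0.0]
ft_force: [-0.2, 0.2, -0.0]
grip_width: 84.2
```

Run:
```python
from fit import *
im,d,c=cap('side');cv2.imwrite('pics/s9.png',cv2.resize(im[60:310,300:600],None,fx=2.4,fy=2.4))
im1,d1,c1=cap('wrist');cv2.imwrite('pics/w3.png',im1)
s=r.read_state();print(s['ee_pos'],s['ft_force'],s['grip_width'],s['clock'])
```

```text
[ 651.82431951 -140.59599914  148.4217633 ] [-0.28148842  0.06918718  0.04257727] 88.60378593051686 7.275
```

View pics/s9.png

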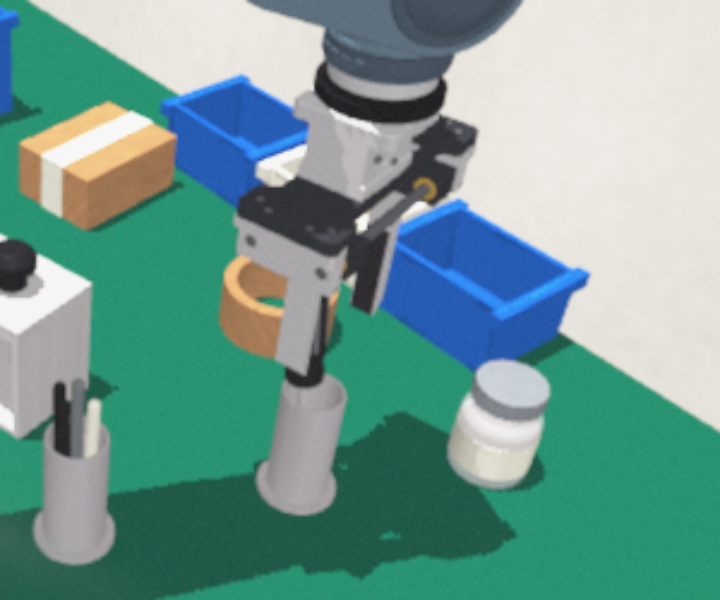

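View pics/w3.png

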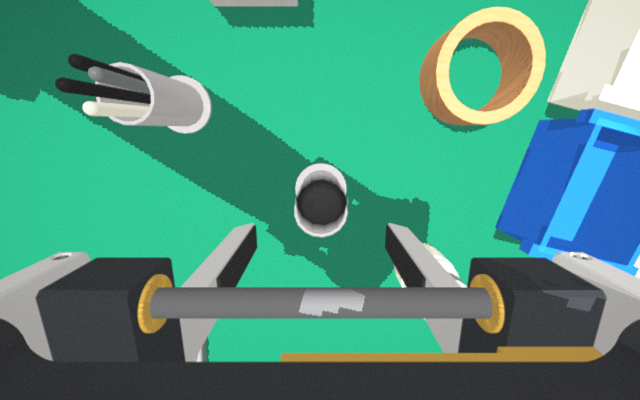

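It is released and leans on the rim, with the handle end-on at (321,202) between the open fingers and touching neither. I retract straight up.

{"name": "play_rows", "arguments": {"plan": [{"x": 0,"y": 0,"z": -15,"wx": 0,"wy": 0,"wz": 0,"grip": 0.95},{"x": 0,"y": 0,"z": -45,"wx": 0,"wy": 0,"wz": 0,"grip": 0.95},{"x": 0,"y": 0,"z": -85,"wx": 0,"wy": 0,"wz": 0,"grip": 0.95},{"x": 0,"y": 0,"z": -130,"wx": 0,"wy": 0,"wz": 0,"grip": 0.95},{"x": 0,"y": 0,"z": -165,"wx": 0,"wy": 0,"wz": 0,"grip": 0.95},{"x": 0,"y": 0,"z": -180,"wx": 0,"wy": 0,"wz": 0,"grip": 0.95},{"x": 0,"y": 0,"z": -180,"wx": 0,"wy": 0,"wz": 0,"grip": 0.95},{"x": 0,"y": 0,"z": -180,"wx": 0,"wy": 0,"wz": 0,"grip": 0.95}]}}

```text
clock: 8.28
ee_pos: [651.2, -140.4, 326.3]
tcp_rot: [0.993, 0.118, -0.001, -0.001]
ft_force: [0.0, 0.5, -0.6]
grip_width: 89.3
```

Run:
```python
from fit import *
a=np.load('a.npz')
im,d,c=cap('side');cv2.imwrite('pics/s10.png',im)
im1,d1,c1=cap('scene')
s=r.read_state();print(s['ee_pos'],s['ft_force'],s['clock'])
for D,C in ((d,c),(d1,c1)):
  P=pts(D,C)
  Q=near(P,(651,-139),75,104,230);print('z',Q[:,2].min(),Q[:,2].max())
  for z in(112,140,165):
    q=near(P,(651,-139),75,z,z+15)
    print(z,circ(q,14.3,q[:,:2].mean(0)) if len(q)>5 else len(q))
  print('awl',circ(near(P,(535,72),35,125,140),20,(535,72)))
  k=near(P,(512,155),50,118,150);print('key',k.mean(0).round(1),k.min(0).round(),k.max(0).round())
```

```text
[ 651.18041855 -140.37386822  326.1862839 ] [-0.27899568 -0.64161209  0.43378489] 8.375
z 104.53809679601306 193.5732996853721
112 (array([ 648.2, -117.6]), np.float64(1.08), 121)
140 (array([ 645.9, -111.9]), np.float64(0.94), 145)
165 (array([ 644.8, -106.9]), np.float64(1.04), 147)
awl (array([532.2,  76. ]), np.float64(1.14), 146)
key [508.6 152.  137.7] [471. 143. 119.] [552. 167. 146.]
z 104.12562520822019 192.3620185200066
112 (array([ 646.9, -120.1]), np.float64(1.03), 46)
140 (array([ 646.5, -113.6]), np.float64(0.76), 54)
165 (array([ 645. , -108.2]), np.float64(0.74), 76)
awl (array([531.7,  73.3]), np.float64(1.31), 124)
key [516.6 159.5 139.7] [473. 145. 118.] [553. 169. 148.]
```

View pics/s10.png

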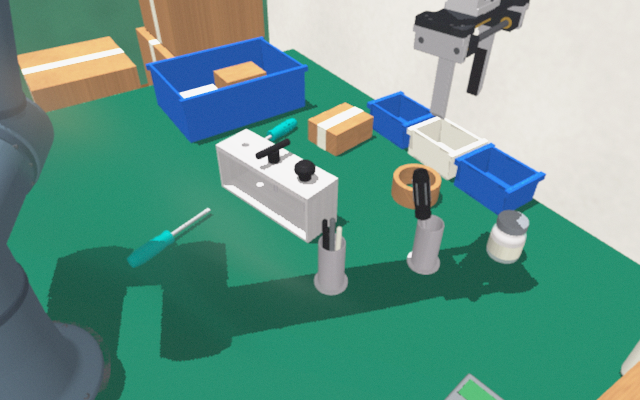

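The screwdriver leans in the empty cup (handle at (422,190)). It tilts about 12°, with the handle centre about 27 mm off the axis and about 49 mm above the mouth. The key and awl have not moved.

```bash
python3 -c "
from rig import r
print(r.job_done())"
```

```text
the job is handed in; nothing more can be done
None
```

I pulled the black-handled screwdriver out of the rack and stood it blade down in the empty cup. I then handed the job in at about 8.4 s on the robot's clock. No verdict is reported, so these are my last measurements before handing in.

| Check | Measured | Limit |
|---|---|---|
| Handle centre above the bench at the top of the lift | about 345 mm (tip at about 199 mm) | over 235 mm |
| Handle centre above the cup mouth | about 49 mm | 25 to 65 mm |
| Handle centre off the cup's centre line | about 27 mm | under 55 mm |
| Tilt | about 12° | under about 28° |
| Key and awl movement | within 1 mm of the starting measurement | under 30 mm |

- **Robot clear:** the gripper was raised about 180 mm above the release position, touching nothing.
- **Refused move:** the first move call was refused because every row needs all seven keys. Nothing moved.
- **Turquoise look-alikes:** both stood upright in the first pictures and lay on the bench after the lift. I don't know why they fell. My measurements kept the gripper clear of them and the wrist force stayed near zero. In the last picture both were still on the bench.

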